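# Change the crimping die set from under the bars of the die case

### The arm

A 6-joint arm with a two-finger parallel gripper is mounted at the origin on the work surface. World frame = base frame: x ahead of the robot, y to its left, z up, the work surface at z = 0. Lengths are in m, angles in degrees, forces in N, time in s.
With the tool pointing down it reaches from about 0.25 to 0.725 m from the base axis. Payload 9.7 kg.
Tool frame: the origin (TCP) lies at the very end of the fingers, on their centre line; the grasp point (between the pads) lies 19 mm behind it (bot.grip_point_offset is the z of the grasp point in the tool frame, in m); z points along the fingers, x is the direction in which the jaws open and shut, and the axes are right-handed (so a half turn about z gives the same grasp; the last joint's range is limited). The gripper opens to 85 mm and grips with 20 to 120 N. Pads are 22 mm wide; open, the fingers measure 114 mm over their backs; the gripper's body (76 mm by 85 mm) begins 54 mm behind the grasp point. The pads swing forward as they close: fully open they stand 13 mm farther back than shut.
Start: joints at [71.677, 4.979, 10.078, 95.1, 0, 90], TCP at [0.173, 0.522, 0.231] pointing down, gripper open.
Joint ranges: [-179.16, 179.16], [-48.56, 103.87], [-65.8, 70.77], [-126.05, 130.52], [-82.76, 87.17], [-180, 180]. Speed limits (degrees/s): [127.2, 127.2, 147.25, 180, 180, 180].

### API

Orientations are given as [roll, pitch, yaw] about the fixed x, y, z axes, in that order (R = Rz(yaw) Ry(pitch) Rx(roll)).
In Python, from workcell import get_obs, viewer, job_done, bot gives the robot as it stands.
- The arm moves only by the shell command python3 -m handwheel 'ROWS' [FORCE]. ROWS is JSON, a list of rows, each a list of 5 numbers: the closure, from 0 (fully open) to 1 (shut), then the shift along the world's x, y, z in m, then the turn about the world's z in degrees. A call has 1 to 5 rows; each row is the pose to reach, as a shift and turn from the pose measured when the call began; what a row does not reach only later rows make up. A row lasts 1/10 s, in which the tool goes at most 50 mm and 8.59 degrees, less where a joint would pass 70% of its speed; a pose out of reach is approached as far as the arm can. A call with a gripper value outside its range is refused whole. The fingers move at their own pace and stop on an object; FORCE is the grip in N (left out, the last holds). Time passes only in rows, so rows that repeat a pose let the fingers close. It gives the time, the measured TCP pose, the force and the opening at its end, in the units of the state.
- get_obs(): the state, without advancing time (a new reading comes with each control period).
- viewer.camera(name): name is "scene" or "top"; returns a dict with "color" (480x640x3 uint8, blue, green, red), "K" (3x3 intrinsics, pixels), "origin" and "orientation" of the camera in the world. Camera axes: x right, y down, z forward; pixel columns grow to the right and rows downward; lengths in m; the calibration is good to about 2 mm. A picture is of the moment at which its call begins. There is no depth.
- job_done(): hands the job in, once; it reports no verdict.
The state is a dict: "time": time; "q": joint angles; "qd": joint speeds; "joint_efforts": joint torques, N m; "ee_pos": TCP position; "tcp_rot": TCP orientation; "wrist_force": force on the tool from outside, world axes, zero at the start; "torque": the same for the moment, N m; "opening": finger opening in m.
Only numpy, scipy, OpenCV 4.12 (cv2) and the standard library are available. Lean on these libraries where they do the work, as an engineer would, in place of code of your own. Each camera call takes 0.05 s, during which the arm holds its last target.

### The job

Swap the hose-crimping die sets: first lift the hold-down bar off the die case and lay it on the rubber mat, then lay the gauge bar on the mat beside it, both flat on their undersides and well on the mat. Move the small die set from the loading plate into its own empty small pocket in the case, then take the large die set out of the case and set it flat in the middle of the loading plate's recess. Last, put the gauge bar back lengthwise in its two saddles, then the hold-down bar back across it in its two saddles, each centred and fully seated.

Things in the scene. Friction and masses are not known exactly. Their poses are not given: they have to be found in the camera images.
- hold_center (a point): Hold-down bar, loose, 0.3 kg: flat steel bar 176 mm long (x; all sizes in mm), 24 wide (y), 8 thick, with a black block grip in its middle 60 long, 24 wide, 40 high. Point: its centre, 24 above its flat underside; z up. Either way round. Starts on top, across the case along its y, in the two side saddles (at y = +-77, notch 40 wide, horns 60 high); seated there its point is 78 above the bench.
- gauge_center (a point): Gauge bar, loose, 0.15 kg: aluminium bar 240 mm long (x; all sizes in mm), 20 wide (y), 12 high, last 45 at +x stepped lower. Point: its middle, 6 above its flat underside; z up. Either way round. Starts under the hold-down bar, along the case's x, in the two end saddles (at x = +-102, notch 36 wide, horns 48 high), over both pockets; seated there its point is 44 above the bench, 10 below the hold-down bar.
- large_die_center (a point): Large die set, loose, 0.4 kg: round dark steel puck 60 mm across, 30 high, bright steel jaws on top. Point: its centre, 15 above its underside; z up, yaw does not matter. Starts in the large pocket of the die case, under the bars.
- small_die_center (a point): Small die set, loose, 0.22 kg: like the large one but 42 mm across, 30 high. Point: its centre, 15 above its underside; z up, yaw does not matter. Starts in the recess of the loading plate.
- die_case: Die case, fixed: grey board 220 mm long (x; all sizes in mm), 170 wide (y), 10 thick, with dark saddles. Origin: centre of its underside, on the bench; z up. Round pockets, floors 5 above the bench: large (76 wide) at x = -50, small (58 wide) at x = +50, both y = 0; a die set seated there has its centre 20 above the bench. Grip die sets there across the case's y (no finger room along x).
- loading_plate: Loading plate of the press, fixed: round steel plate 112 mm across with a round recess 76 wide. Rim 13, recess floor 8 above the bench. Origin: centre of its underside; z up. A die set in the recess has its centre 23 above the bench.
- mat: Black rubber mat, fixed, the side area: 260 mm long (x; all sizes in mm), 200 wide (y), 3 thick, empty at the start. Origin: centre of its underside, on the bench; z up. Room for both bars side by side along x, their middles at y = +45 and -45.
There are look-alikes about, which are no part of the job. Several things have the shape of the loading_plate; the one meant has the colours described above.

How it is judged (in metres and radians):
On the way, in this order (a step that is already met when the one before it is completed fails the run):
1. the hold-down bar lies on the mat (x of hold_center in the frame of mat between -0.1 and 0.1 m and y of hold_center in the frame of mat between -0.085 and 0.085 m and z of hold_center in the frame of mat between 0.02 and 0.034 m and angle between hold_center's own z axis and vertical below 0.12 rad and linear speed of hold_bar below 0.02 m/s), for 0.2 s.
2. the gauge bar lies on the mat too (x of hold_center in the frame of mat between -0.1 and 0.1 m and y of hold_center in the frame of mat between -0.085 and 0.085 m and z of hold_center in the frame of mat between 0.02 and 0.034 m and angle between each of hold_center, gauge_center's own z axis and vertical below 0.12 rad and x of gauge_center in the frame of mat between -0.1 and 0.1 m and y of gauge_center in the frame of mat between -0.085 and 0.085 m and z of gauge_center in the frame of mat between 0.004 and 0.016 m and linear speed of gauge_bar below 0.02 m/s), for 0.2 s.
3. the small die set stands in its pocket (x of small_die_center in the frame of die_case between 0.038 and 0.062 m and y of small_die_center in the frame of die_case between -0.012 and 0.012 m and z of small_die_center in the frame of die_case between 0.016 and 0.025 m and angle between small_die_center's own z axis and vertical below 0.12 rad and linear speed of small_die below 0.02 m/s), for 0.2 s.
4. the large die set stands in the loading plate, the small one in its pocket (x of small_die_center in the frame of die_case between 0.038 and 0.062 m and y of small_die_center in the frame of die_case between -0.012 and 0.012 m and z of small_die_center in the frame of die_case between 0.016 and 0.025 m and angle between each of small_die_center, large_die_center's own z axis and vertical below 0.12 rad and horizontal distance between large_die_center and loading_plate below 0.012 m and x of large_die_center in the frame of loading_plate between -0.02 and 0.02 m and y of large_die_center in the frame of loading_plate between -0.02 and 0.02 m and z of large_die_center in the frame of loading_plate between 0.019 and 0.028 m and linear speed of large_die below 0.02 m/s), for 0.2 s.
5. the gauge bar is back in its saddles over the dies (x of small_die_center in the frame of die_case between 0.038 and 0.062 m and y of small_die_center in the frame of die_case between -0.012 and 0.012 m and z of small_die_center in the frame of die_case between 0.016 and 0.025 m and angle between each of small_die_center, large_die_center, gauge_center's own z axis and vertical below 0.12 rad and horizontal distance between large_die_center and loading_plate below 0.012 m and x of large_die_center in the frame of loading_plate between -0.02 and 0.02 m and y of large_die_center in the frame of loading_plate between -0.02 and 0.02 m and z of large_die_center in the frame of loading_plate between 0.019 and 0.028 m and x of gauge_center in the frame of die_case between -0.012 and 0.012 m and y of gauge_center in the frame of die_case between -0.01 and 0.01 m and z of gauge_center in the frame of die_case between 0.04 and 0.048 m and angle between the x axis of gauge_center and the x axis of die_case, either way round below 0.12 rad and linear speed of gauge_bar below 0.02 m/s), for 0.2 s.
At the end, for the whole second after the job is handed in: Small die upright in its pocket and large die upright in the plate recess, each within 12 mm of centre; gauge bar seated in the end saddles (12 mm along, 10 across, 0.12 rad) and hold-down bar seated in the side saddles (12 along, 10 across, 0.14 rad); all at rest (all of step 5 and x of hold_center in the frame of die_case between -0.01 and 0.01 m and y of hold_center in the frame of die_case between -0.012 and 0.012 m and z of hold_center in the frame of die_case between 0.074 and 0.082 m and angle between hold_center's own z axis and vertical below 0.12 rad and angle between the x axis of hold_center and the y axis of die_case, either way round below 0.14 rad and linear speed of each of hold_bar, large_die, small_die below 0.02 m/s); the robot touches nothing.
It also fails if it takes over 144 s, if anything falls off the work surface, if the arm or the gripper's body presses on something with over 40 N, if the wrist force passes 120 N, or if a joint passes its speed limit or range.

## Working session

There is one attempt and no reset: what is moved stays moved. The work goes in short steps, Python scripts to look and compute and a shell command to move; the robot and the scene stay as the last step left them, time stands still between calls to the robot, and variables do not carry over. Pictures are saved under pics/ and viewed, and the job is handed in when it is done.

```bash
ls; mkdir -p pics; python3 - <<'E'
from workcell import get_obs, viewer, bot
import cv2
o=get_obs(); print(o); print(bot.grip_point_offset)
for n in("scene","top"):
    c=viewer.camera(n); cv2.imwrite(f"pics/{n}0.png",c["color"]); print(n,c["K"],c["origin"],c["orientation"])
E
```

```text
pics
{'time': 0.0, 'q': array([7.16779130e+01, 5.01068853e+00, 1.00334594e+01, 9.50984509e+01,
       1.83467146e-04, 8.99998655e+01]), 'qd': array([-0.0617793 , -0.07343923,  0.04118596,  0.01892752, -0.04674179,
       -0.01732022]), 'joint_efforts': array([ 5.79599655e-04, -5.20388496e+01,  4.64799964e+01,  1.64557330e-02,
       -3.24959183e-05,  1.12498401e-05]), 'ee_pos': array([0.1728247 , 0.52190156, 0.2305781 ]), 'tcp_rot': array([-1.79999816e+02,  7.56800416e-02,  7.16780475e+01]), 'wrist_force': array([-1.56066829,  0.66285022,  0.39677563]), 'torque': array([-0.04409054, -0.0073445 , -0.00934482]), 'opening': 0.08546939877752663}
-0.0187
scene [[542.04491359   0.         325.07377674]
 [  0.         542.04491359 240.08856078]
 [  0.           0.           1.        ]] [1.1384945  0.01927369 1.04922001] [-144.64169227   -0.98703898   87.00302202]
top [[468.13143615   0.         321.04464022]
 [  0.         468.13143615 235.01774734]
 [  0.           0.           1.        ]] [0.415883   0.07568569 1.10515931] [-176.67238234    0.89773463  -89.38992913]
```

View pics/top0.png

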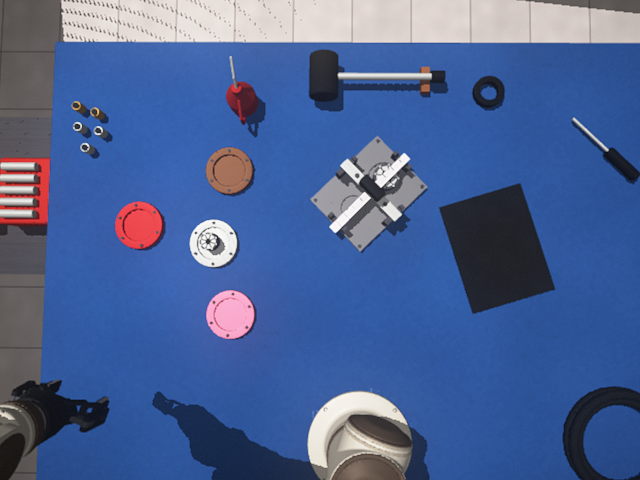

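View pics/scene0.png

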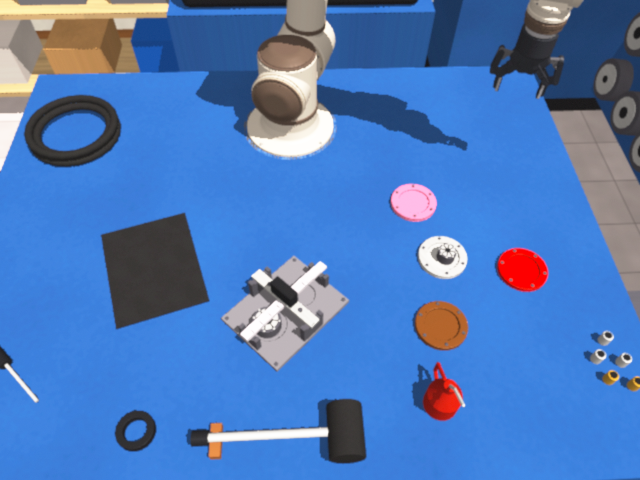

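The pictures show four plates of the same shape in the top view: brown (229,170), red (139,225), pink (231,315) and white/grey steel (214,243). The steel one fits: it is steel coloured and carries the small die. The mat is at about (497,248). The case is at (369,194) with the large pocket at the upper right, where the jaws show at (385,177). I'll confirm with a crop.

```bash
cat > h.py <<'E'
import numpy as np, cv2
from scipy.spatial.transform import Rotation as R
from workcell import get_obs, viewer, bot
def cam(n):
    c=viewer.camera(n); c["R"]=R.from_euler("xyz",c["orientation"],degrees=True).as_matrix(); return c
def ray(c,uv,z):
    uv=np.atleast_2d(np.asarray(uv,float))
    d=np.c_[uv,np.ones(len(uv))]@np.linalg.inv(c["K"]).T@c["R"].T
    o=np.asarray(c["origin"]); s=(z-o[2])/d[:,2]; return o+d*s[:,None]
def proj(c,P):
    p=(np.atleast_2d(P)-c["origin"])@c["R"]; p=p@c["K"].T; return p[:,:2]/p[:,2:]
def crop(c,box,f,name):
    x0,y0,x1,y1=box; cv2.imwrite(name,cv2.resize(c["color"][y0:y1,x0:x1],None,fx=f,fy=f,interpolation=cv2.INTER_CUBIC))
def blobs(mask,amin=30):
    cs,_=cv2.findContours(mask.astype(np.uint8),cv2.RETR_EXTERNAL,cv2.CHAIN_APPROX_NONE)
    return sorted([k for k in cs if cv2.contourArea(k)>amin],key=cv2.contourArea,reverse=True)
E
python3 - <<'E'
from h import *
c=cam("top"); crop(c,(180,130,440,270),3,"pics/c1.png")
s=cam("scene"); crop(s,(210,190,480,370),2.9,"pics/c2.png")
E
```

```text
(no output)
```

View pics/c1.png

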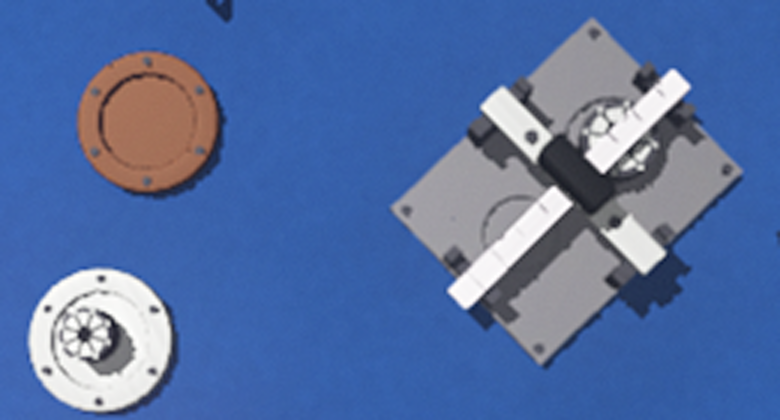

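View pics/c2.png

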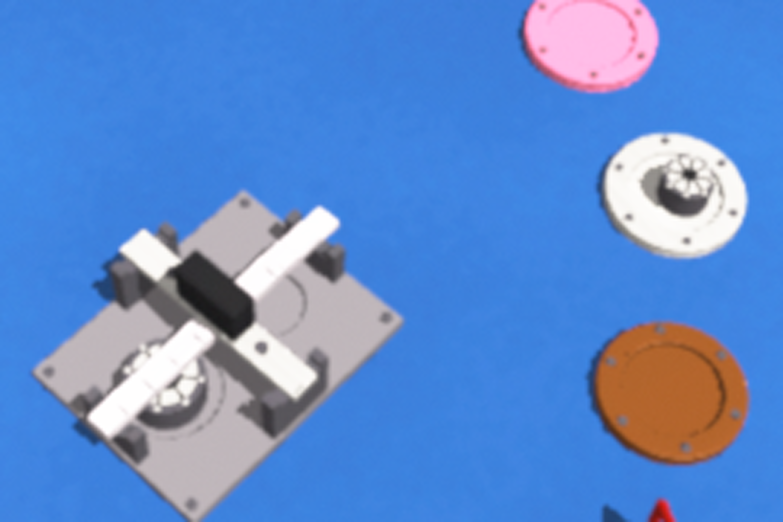

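The crop confirms the white/grey steel plate with the small die standing in it, off centre. In the case, the large die's jaws show under the gauge bar and the hold-down bar lies on top. Next I'll measure.

```bash
cat > m.py <<'E'
from h import *
def quad(k):
    p=cv2.approxPolyDP(cv2.convexHull(k),0.03*cv2.arcLength(k,True),True)[:,0]; return p
for n in("top","scene"):
    c=cam(n); im=c["color"]; hsv=cv2.cvtColor(im,cv2.COLOR_BGR2HSV)
    nb=~((hsv[...,0]>100)&(hsv[...,0]<125)&(hsv[...,1]>90))
    print("==",n)
    # mat
    r=(430,170,570,325) if n=="top" else (90,205,220,335)
    M=np.zeros(im.shape[:2],bool); M[r[1]:r[3],r[0]:r[2]]=1
    k=blobs(M&(hsv[...,2]<60))[0]; P=ray(c,quad(k),0.003)
    cen=P.mean(0); print("mat",P[:,:2].round(4).tolist(),cen.round(4)); 
    L=np.linalg.norm(np.roll(P,-1,0)-P,axis=1); print(L.round(4))
    # case
    r=(300,125,440,262) if n=="top" else (215,250,355,372)
    M[:]=0; M[r[1]:r[3],r[0]:r[2]]=1
    m=M&(hsv[...,1]<70)&(hsv[...,2]>85)
    k=blobs(m)[0]; m=cv2.morphologyEx(m.astype(np.uint8),cv2.MORPH_CLOSE,np.ones((9,9))); k=blobs(m)[0]
    P=ray(c,quad(k),0.010); L=np.linalg.norm(np.roll(P,-1,0)-P,axis=1)
    print("case",quad(k).tolist(),P[:,:2].round(4).tolist(),P.mean(0).round(4),L.round(4))
    # plate
    r=(180,205,250,280) if n=="top" else (410,225,475,285)
    M[:]=0; M[r[1]:r[3],r[0]:r[2]]=1
    k=blobs(M&(hsv[...,1]<60)&(hsv[...,2]>150))[0]
    h=cv2.convexHull(k)[:,0]; P=ray(c,h,0.013); (x,y),rad=cv2.minEnclosingCircle(P[:,:2].astype(np.float32)); e=cv2.fitEllipse(P[:,:2].astype(np.float32)*1000)
    print("plate",round(x,4),round(y,4),round(rad,4),np.round(e[0],1),np.round(e[1],1))
E
python3 m.py
```

```text
== top
mat [[0.6048, -0.3719], [0.3593, -0.447], [0.304, -0.2615], [0.5463, -0.1861]] [ 0.4536 -0.3166  0.003 ]
[0.2567 0.1936 0.2538 0.1948]
case [[377, 136], [426, 187], [359, 250], [310, 199]] [[0.7156, -0.0365], [0.5948, -0.1519], [0.4452, 0.0045], [0.5641, 0.1204]] [ 0.5799 -0.0159  0.01  ] [0.167  0.2164 0.1661 0.2181]
plate 0.4586 0.3468 0.056 [458.5 346.9] [111.2 111.4]
== scene
mat [[0.5333, -0.3583], [0.5343, -0.3345], [0.5653, -0.3024], [0.5858, -0.3272]] [ 0.5547 -0.3306  0.003 ]
[0.0239 0.0446 0.0322 0.0611]
case [[320, 261], [348, 301], [276, 370], [221, 318], [258, 269]] [[0.4611, 0.061], [0.5675, 0.1171], [0.7181, -0.0394], [0.5969, -0.156], [0.4769, -0.08]] [ 0.5641 -0.0194  0.01  ] [0.1203 0.2172 0.1682 0.1421 0.1419]
plate 0.4617 0.343 0.0591 [461.3 343.3] [111.5 118.4]
```

```bash
cat > m2.py <<'E'
from h import *
for n in("top","scene"):
    c=cam(n); im=c["color"]; hsv=cv2.cvtColor(im,cv2.COLOR_BGR2HSV); M=np.zeros(im.shape[:2],bool)
    r=(355,170,392,205) if n=="top" else (265,270,305,310)
    M[r[1]:r[3],r[0]:r[2]]=1
    k=blobs(M&(hsv[...,2]<45),20)[0]; P=ray(c,k[:,0],0.102)[:,:2]
    rc=cv2.minAreaRect((P*1000).astype(np.float32)); print(n,"block",np.round(rc,1).tolist() if 0 else rc)
    r=(180,205,250,280) if n=="top" else (410,225,475,285)
    M[:]=0; M[r[1]:r[3],r[0]:r[2]]=1
    k=blobs(M&(hsv[...,2]<90)&(hsv[...,1]<90),10); print([ (cv2.contourArea(q),q[:,0].mean(0)) for q in k])
c=cam("top"); crop(c,(185,213,245,273),10,"pics/c3.png")
c=cam("scene"); crop(c,(410,225,475,285),10,"pics/c4.png")
E
python3 m2.py
```

```text
Traceback (most recent call last):
  File "m2.py", line 6, in <module>
    k=blobs(M&(hsv[...,2]<45),20)[0]; P=ray(c,k[:,0],0.102)[:,:2]
      ~~~~~~~~~~~~~~~~~~~~~~~~~~~^^^
IndexError: list index out of range
```

```bash
sed -i 's/hsv\[...,2\]<45),20/hsv[...,2]<70),20/' m2.py; python3 m2.py
```

```text
top block ((582.0026245117188, -22.32524871826172), (58.786441802978516, 44.59691619873047), 43.15729522705078)
[(25.0, array([215.33333333, 245.13888889]))]
scene block ((590.8430786132812, -20.056949615478516), (68.45098876953125, 31.259469985961914), 40.03324890136719)
[(60.0, array([442.91666667, 258.44444444]))]
```

```bash
python3 - <<'E'
from h import *
c=cam("top"); a=cv2.resize(c["color"][213:273,185:245],None,fx=6,fy=6,interpolation=2); b=cv2.resize(c["color"][165:215,340:400],None,fx=6,fy=6,interpolation=2)
b=cv2.copyMakeBorder(b,0,60,0,0,0)
s=cam("scene"); d=cv2.resize(s["color"][265:325,245:335],None,fx=6,fy=6,interpolation=2)[:360,:540]
cv2.imwrite("pics/c3.png",np.hstack([a,b])); cv2.imwrite("pics/c5.png",d)
crop(s,(410,225,475,285),8,"pics/c4.png")
E
```

```text
(no output)
```

View pics/c3.png

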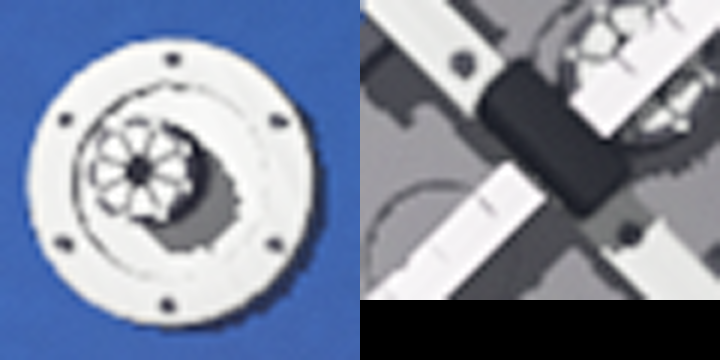

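View pics/c4.png

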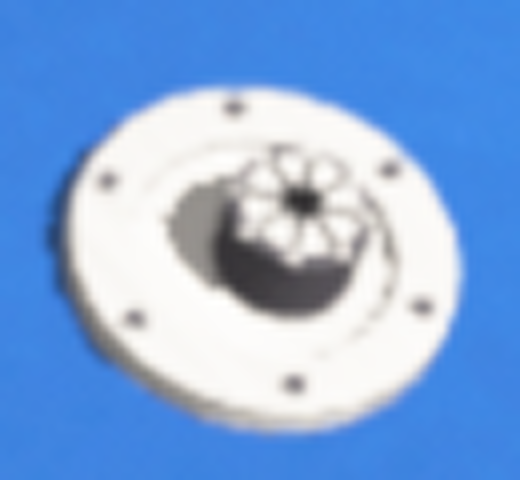

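View pics/c5.png

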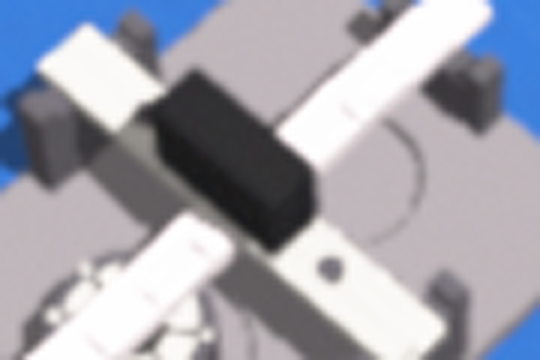

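```bash
python3 - <<'E'
from h import *
t=cam("top");s=cam("scene")
def tri(a,b):
    A=[];B=[]
    for c,uv in((t,a),(s,b)):
        d=(ray(c,uv,0)[0]-c["origin"]); d/=np.linalg.norm(d); Q=np.eye(3)-np.outer(d,d); A.append(Q);B.append(Q@c["origin"])
    return np.linalg.lstsq(np.vstack(A),np.hstack(B),rcond=None)[0]
for nm,a,b,z in(("die",(207.7,241.4),(447.4,249.7),.038),("block",(371.9,187.5),(284.0,288.4),.102),("plate",(213.1,243.1),(442.6,255.2),.013)):
    print(nm,tri(a,b).round(4),ray(t,a,z)[0].round(4),ray(s,b,z)[0].round(4))
E
```

```text
die [0.4605 0.3515 0.0379] [0.4606 0.3526 0.038 ] [0.4606 0.3503 0.038 ]
block [ 0.579  -0.0179  0.0937] [ 0.5777 -0.0165  0.102 ] [ 0.5838 -0.0181  0.102 ]
plate [0.4577 0.3458 0.0117] [0.4578 0.3462 0.013 ] [0.4587 0.3446 0.013 ]
```

```bash
python3 -m handwheel '[[0,0.029,-0.038,0,-8],[0,0.058,-0.077,0,-16],[0,0.087,-0.115,0,-24],[0,0.116,-0.154,0,-32],[0,0.145,-0.192,0,-40]]' 40
```

```text
time: 1.25
ee_pos: [0.3186, 0.3285, 0.2315]
tcp_rot: [-180.0, -0.0, 31.4]
wrist_force: [0.3, 0.9, 1.2]
opening: 0.0856
```

```bash
python3 -m handwheel '[[0,0.029,-0.038,0,-8],[0,0.058,-0.077,0,-16],[0,0.087,-0.115,0,-24],[0,0.116,-0.154,0,-32],[0,0.145,-0.192,0,-40]]'
```

```text
time: 1.75
ee_pos: [0.4645, 0.1345, 0.2318]
tcp_rot: [-180.0, -0.1, -9.0]
wrist_force: [-0.1, 0.4, 0.3]
opening: 0.0855
```

```bash
python3 -m handwheel '[[0,0.029,-0.038,0,-8],[0,0.058,-0.076,0,-16],[0,0.087,-0.114,0,-24],[0,0.1155,-0.1515,-0.03,-32],[0,0.1155,-0.1515,-0.06,-37.2]]'
```

```text
time: 2.25
ee_pos: [0.5826, -0.0206, 0.1714]
tcp_rot: [-179.9, -0.2, -46.7]
wrist_force: [-0.1, 1.9, -0.6]
opening: 0.0853
```

```bash
python3 -m handwheel '[[0,0,0,-0.04,0],[0,0,0,-0.08,0],[0,0,0,-0.1,0],[0,0,0,-0.105,0],[0,0,0,-0.105,0]]'; python3 - <<'E'
from h import *
crop(cam("scene"),(215,215,355,335),5,"pics/d1.png")
E
```

```text
time: 2.75
ee_pos: [0.5824, -0.0206, 0.0663]
tcp_rot: [-179.9, -0.2, -46.7]
wrist_force: [-1.2, -0.0, 0.7]
opening: 0.085
```

View pics/d1.png

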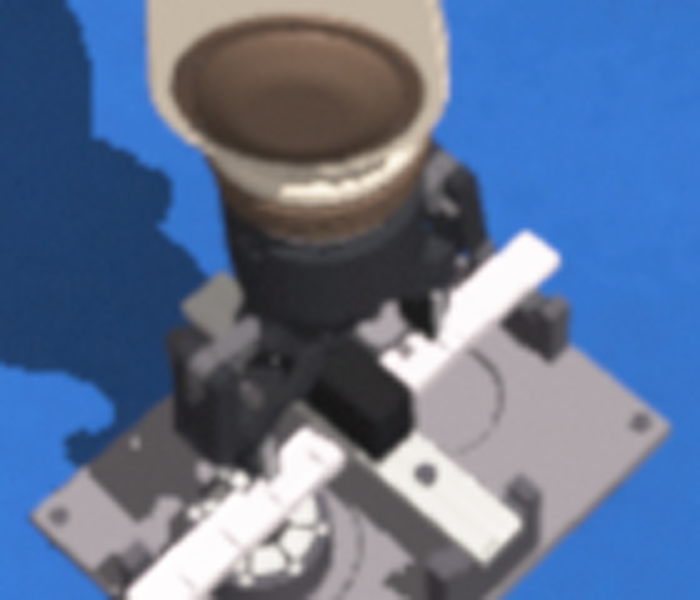

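The fingers straddle the black block at crop (360,400). I'll close them.

```bash
python3 -m handwheel '[[0,-0.002,0.003,0,0.5],[0.5,-0.002,0.003,0,0.5],[1,-0.002,0.003,0,0.5],[1,-0.002,0.003,0,0.5],[1,-0.002,0.003,0,0.5]]' 50;  python3 -m handwheel '[[1,0,0,0,0],[1,0,0,0,0],[1,0,0,0,0],[1,0,0,0.02,0],[1,0,0,0.05,0]]'
```

```text
time: 3.3
ee_pos: [0.5812, -0.0176, 0.0677]
tcp_rot: [-179.8, -0.3, -46.2]
wrist_force: [-0.1, 0.1, 0.3]
opening: 0.0279
time: 3.8
ee_pos: [0.5797, -0.0176, 0.1158]
tcp_rot: [180.0, -0.1, -46.2]
wrist_force: [1.3, -0.3, -2.8]
opening: 0.0232
```

```bash
python3 -m handwheel '[[1,0,0,0.045,0],[1,-0.02,-0.037,0.06,-5],[1,-0.043,-0.08,0.06,-11],[1,-0.066,-0.122,0.06,-17],[1,-0.089,-0.165,0.06,-23]]';  python3 -m handwheel '[[1,-0.022,-0.04,0,-4],[1,-0.043,-0.08,-0.0,-4],[1,-0.05,-0.092,-0.03,-4],[1,-0.05,-0.092,-0.07,-4],[1,-0.05,-0.092,-0.1,-4]]'
```

```text
time: 4.3
ee_pos: [0.4895, -0.1837, 0.1755]
tcp_rot: [180.0, -0.1, -69.4]
wrist_force: [1.0, -1.1, -2.1]
opening: 0.0236
time: 4.8
ee_pos: [0.4383, -0.276, 0.073]
tcp_rot: [179.9, 0.0, -73.5]
wrist_force: [1.5, 0.3, -2.3]
opening: 0.0232
```

```bash
python3 -m handwheel '[[1,0.001,0.002,-0.03,0.5],[1,0.001,0.002,-0.05,0.5],[1,0.001,0.002,-0.055,0.5],[1,0.001,0.002,-0.056,0.5],[1,0.001,0.002,-0.056,0.5]]'
```

```text
time: 5.3
ee_pos: [0.4392, -0.274, 0.0169]
tcp_rot: [179.9, 0.0, -73.0]
wrist_force: [1.0, -0.3, -2.9]
opening: 0.0232
```

```bash
python3 -m handwheel '[[1,0,0,-0.001,0],[1,0,0,-0.0015,0],[1,0,0,-0.002,0],[1,0,0,-0.002,0],[1,0,0,-0.002,0]]'
```

```text
time: 5.8
ee_pos: [0.4394, -0.2741, 0.0166]
tcp_rot: [179.9, -0.0, -73.0]
wrist_force: [-6.3, 3.3, 11.9]
opening: 0.0235
```

```bash
python3 -m handwheel '[[0.5,0,0,0.001,0],[0,0,0,0.001,0],[0,0,0,0.001,0],[0,0,0,0.001,0],[0,0,0,0.001,0]]';python3 -m handwheel '[[0,0,0,0.02,0],[0,0,0,0.06,0],[0,0,0,0.1,0],[0,0.02,0.04,0.13,0],[0,0.043,0.08,0.13,0]]'; python3 - <<'E'
from h import *
crop(cam("top"),(420,160,580,320),3.7,"pics/d2.png")
E
```

```text
time: 6.3
ee_pos: [0.4394, -0.2741, 0.0175]
tcp_rot: [179.9, -0.0, -73.0]
wrist_force: [0.7, 0.0, 0.5]
opening: 0.0855
time: 6.8
ee_pos: [0.4838, -0.1949, 0.1518]
tcp_rot: [-179.8, -0.2, -73.2]
wrist_force: [1.1, -1.0, 0.0]
opening: 0.0857
```

View pics/d2.png

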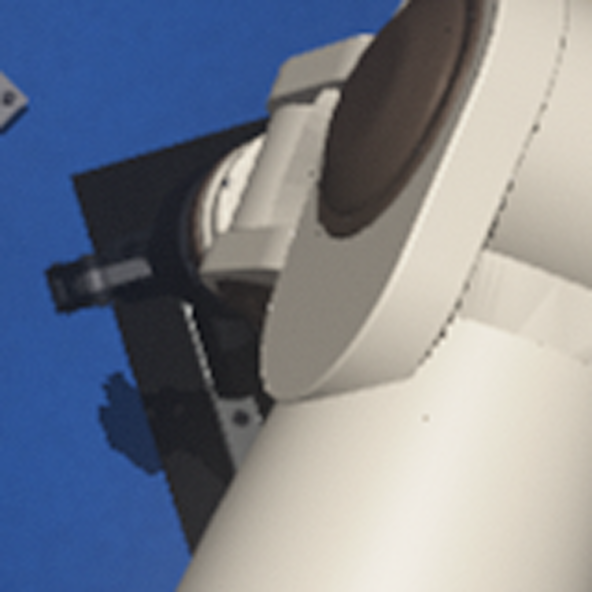

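```bash
python3 - <<'E'
from h import *
o=get_obs();print(o["q"].round(1))
s=cam("scene"); crop(s,(80,190,360,380),2.8,"pics/d3.png")
E
```

```text
[-2.120e+01  0.000e+00 -4.000e+00  8.570e+01  1.000e-01  1.417e+02]
```

View pics/d3.png

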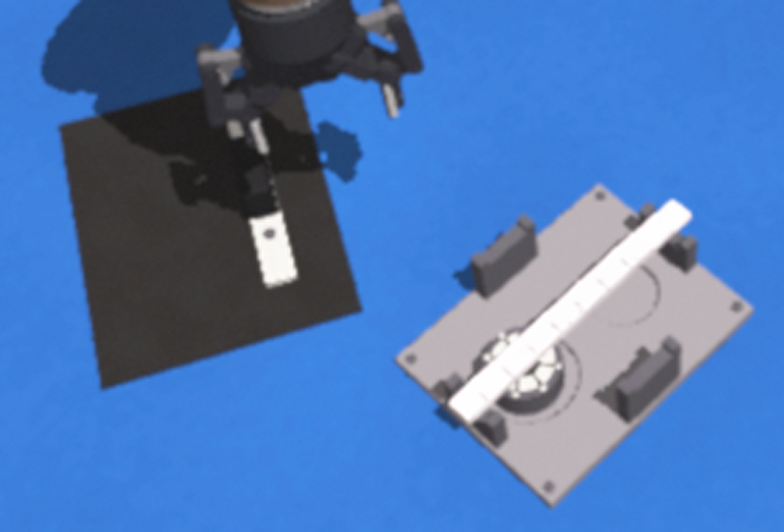

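```bash
python3 - <<'E'
from h import *
s=cam("scene")
a=ray(s,(80+459.5/2.8-.4,190+412.5/2.8-.4),.05)[0];b=ray(s,(80+682/2.8-.4,190+207.5/2.8-.4),.05)[0]
print(a,b,(a+b)/2,np.linalg.norm(a-b),np.degrees(np.arctan2(*(b-a)[1::-1])))
hsv=cv2.cvtColor(s["color"],cv2.COLOR_BGR2HSV); M=np.zeros(hsv.shape[:2],bool); M[250:345,230:335]=1
k=blobs(M&(hsv[...,2]>215)&(hsv[...,1]<60))
for q in k[:3]: print(cv2.minAreaRect((ray(s,q[:,0],.05)[:,:2]*1000).astype(np.float32)))
E
```

```text
[ 0.66194742 -0.10157754  0.05      ] [0.49449239 0.06605161 0.05      ] [ 0.57821991 -0.01776297  0.05      ] 0.2369403352101403 134.97022821611174
((577.5079956054688, -17.92224884033203), (43.595882415771484, 238.16714477539062), 47.89781188964844)
```

```bash
python3 -m handwheel '[[0,0.02,0.036,0.02,8.5],[0,0.04,0.072,0.02,17],[0,0.06,0.108,0.02,25.5],[0,0.08,0.144,0.02,34],[0,0.095,0.177,0.02,42.5]]';python3 -m handwheel '[[0,0,0,0,8.5],[0,0,0,0,17],[0,0,0,0,25.5],[0,0,0,0,34],[0,0,0,0,42.5]]';python3 -m handwheel '[[0,0,0,0,8.5],[0,0,0,-0.02,17],[0,0,0,-0.04,25.5],[0,0,0,-0.06,32.2],[0,0,0,-0.06,32.2]]'; 
```

```text
time: 7.45
ee_pos: [0.5792, -0.0144, 0.1672]
tcp_rot: [179.9, -0.0, -30.0]
wrist_force: [0.0, -0.3, 0.2]
opening: 0.0855
time: 7.95
ee_pos: [0.5789, -0.0154, 0.1665]
tcp_rot: [179.9, 0.1, 12.8]
wrist_force: [-0.4, -0.3, -0.3]
opening: 0.0852
time: 8.45
ee_pos: [0.5771, -0.0163, 0.1031]
tcp_rot: [-179.9, 0.3, 45.1]
wrist_force: [-0.5, 0.3, -0.0]
opening: 0.0855
```

```bash
python3 -m handwheel '[[0,0.002,-0.001,-0.03,-1],[0,0.002,-0.001,-0.055,-1],[0,0.002,-0.001,-0.063,-1],[0,0.002,-0.001,-0.064,-1],[0,0.002,-0.001,-0.064,-1]]';python3 -m handwheel '[[0.5,0,0,0,0],[1,0,0,0,0],[1,0,0,0,0],[1,0,0,0,0],[1,0,0,0,0]]' 40;python3 -m handwheel '[[1,0,0,0,0],[1,0,0,0,0],[1,0,0,0,0],[1,0,0,0.01,0],[1,0,0,0.02,0]]'
```

```text
time: 8.95
ee_pos: [0.5797, -0.0175, 0.0406]
tcp_rot: [-179.9, 0.2, 44.0]
wrist_force: [0.1, -1.1, -0.3]
opening: 0.0854
time: 9.45
ee_pos: [0.5799, -0.0175, 0.0411]
tcp_rot: [-179.9, 0.2, 44.0]
wrist_force: [-1.7, -0.8, -0.1]
opening: 0.0189
time: 9.95
ee_pos: [0.5796, -0.0175, 0.0614]
tcp_rot: [-179.9, 0.2, 44.0]
wrist_force: [0.5, 0.0, -1.8]
opening: 0.0186
```

```bash
python3 -m handwheel '[[1,0,0,0.04,0],[1,0,0,0.08,0],[1,-0.005,-0.03,0.11,8],[1,-0.02,-0.073,0.11,16],[1,-0.034,-0.116,0.11,24]]';python3 -m handwheel '[[1,-0.014,-0.043,0,8],[1,-0.028,-0.086,0,16],[1,-0.043,-0.13,0,24],[1,-0.057,-0.173,0,32],[1,-0.07,-0.21,0,39]]'
```

```text
time: 10.45
ee_pos: [0.5458, -0.1344, 0.1737]
tcp_rot: [179.9, 0.2, 68.4]
wrist_force: [1.3, -0.3, -1.9]
opening: 0.0187
time: 10.95
ee_pos: [0.4749, -0.3464, 0.1748]
tcp_rot: [179.9, 0.3, 107.7]
wrist_force: [1.2, -0.2, -0.9]
opening: 0.0188
```

```bash
python3 -m handwheel '[[1,-0.008,-0.013,-0.04,-0.7],[1,-0.008,-0.013,-0.085,-0.7],[1,-0.008,-0.013,-0.13,-0.7],[1,-0.008,-0.013,-0.15,-0.7],[1,-0.008,-0.013,-0.155,-0.7]]';python3 -m handwheel '[[1,0,0,-0.006,0],[1,0,0,-0.01,0],[1,0,0,-0.012,0],[1,0,0,-0.013,0],[1,0,0,-0.013,0]]'
```

```text
time: 11.45
ee_pos: [0.4655, -0.3585, 0.0174]
tcp_rot: [-180.0, 0.1, 107.0]
wrist_force: [-0.6, -0.2, -1.1]
opening: 0.0187
time: 11.95
ee_pos: [0.4662, -0.3588, 0.0061]
tcp_rot: [180.0, 0.2, 107.0]
wrist_force: [-0.9, 1.3, 5.7]
opening: 0.0186
```

```bash
python3 - <<'E'
from h import *
s=cam("scene"); crop(s,(80,190,360,380),2.8,"pics/d4.png")
E
```

```text
(no output)
```

View pics/d4.png

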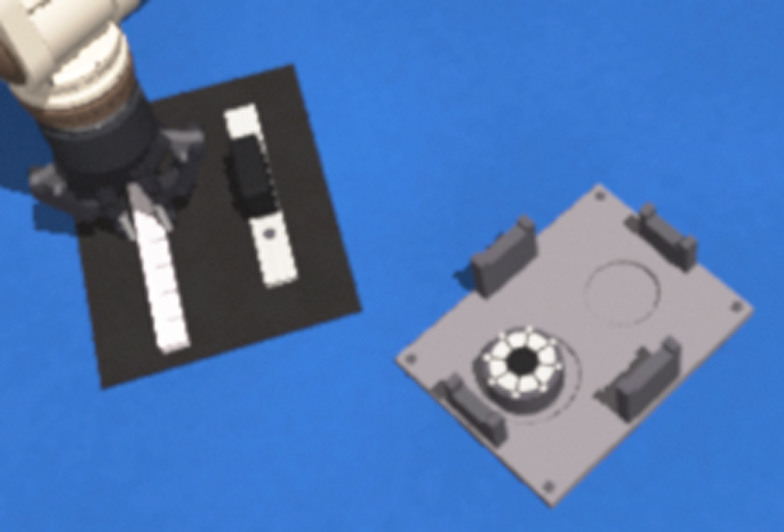

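The hold bar is flat on the mat at crop (260,195). The gauge bar, beside it at (160,270), is touching down with 5.7 N. I'll release it and use this picture to refine the case pose.

```bash
python3 -m handwheel '[[0.5,0,0,0.001,0],[0,0,0,0.001,0],[0,0,0,0.001,0],[0,0,0,0.001,0],[0,0,0,0.001,0]]';python3 -m handwheel '[[0,0,0,0.02,0],[0,0,0,0.06,0],[0,0,0,0.1,0],[0,0,0.04,0.13,0],[0,0,0.08,0.15,-4]]'; python3 - <<'E'
from h import *
s=cam("scene")
f=lambda u,v,z: ray(s,(80+u/2.8-.3,190+v/2.8-.3),z)[0]
S=np.array([f(600,196,.01),f(411,359,.01),f(548,487,.01),f(737,307,.01)])
print(S.round(4),S.mean(0)); d=S[0]-S[1]+S[3]-S[2]; print(np.degrees(np.arctan2(d[1],d[0])))
print("die",f(521,361,.035),"pocket",f(621,293,.01))
E
```

```text
time: 12.5
ee_pos: [0.4661, -0.3589, 0.0069]
tcp_rot: [180.0, 0.2, 107.0]
wrist_force: [1.1, -0.5, -0.6]
opening: 0.0851
time: 13.0
ee_pos: [0.4663, -0.2788, 0.1593]
tcp_rot: [179.9, 0.2, 102.9]
wrist_force: [1.7, -0.4, 0.8]
opening: 0.0857
[[ 0.4551  0.0017  0.01  ]
 [ 0.5972 -0.1444  0.01  ]
 [ 0.7046 -0.0406  0.01  ]
 [ 0.5629  0.1063  0.01  ]] [ 0.57992473 -0.01923371  0.01      ]
134.07954271091063
die [ 0.6153772  -0.05916005  0.035     ] pocket [0.5465737  0.01637633 0.01      ]
```

```bash
python3 -m handwheel '[[0,0,0.048,0.02,-6],[0,0,0.096,0.02,-12],[0,0,0.144,0.02,-18],[0,0,0.192,0.02,-24],[0,0,0.24,0.02,-30]]';python3 -m handwheel '[[0,0,0.048,0,-6],[0,0,0.096,0,-12],[0,0,0.144,0,-18],[0,0,0.192,0,-24],[0,0,0.24,0,-29]]';python3 -m handwheel '[[0,0,0.048,-0.01,0],[0,-0.003,0.096,-0.02,0],[0,-0.006,0.144,-0.04,0],[0,-0.006,0.15,-0.06,0],[0,-0.006,0.15,-0.09,0]]'
```

```text
time: 13.55
ee_pos: [0.4665, -0.0325, 0.1826]
tcp_rot: [179.7, 0.2, 72.4]
wrist_force: [0.6, 1.2, 0.5]
opening: 0.0854
time: 14.05
ee_pos: [0.4661, 0.2096, 0.1827]
tcp_rot: [179.7, 0.2, 43.2]
wrist_force: [0.5, 0.1, 0.7]
opening: 0.085
time: 14.55
ee_pos: [0.46, 0.362, 0.0923]
tcp_rot: [179.7, 0.1, 43.4]
wrist_force: [-0.1, -0.5, -0.6]
opening: 0.0853
```

```bash
python3 -m handwheel '[[0,0.0005,-0.01,0,0.6],[0,0.0005,-0.01,-0.03,0.6],[0,0.0005,-0.01,-0.06,0.6],[0,0.0005,-0.01,-0.073,0.6],[0,0.0005,-0.01,-0.074,0.6]]'; python3 - <<'E'
from h import *
s=cam("scene"); crop(s,(380,190,500,290),6,"pics/d5.png")
E
```

```text
time: 15.05
ee_pos: [0.4601, 0.3509, 0.0177]
tcp_rot: [179.7, 0.2, 43.9]
wrist_force: [-0.2, -0.4, 0.9]
opening: 0.0852
```

View pics/d5.png

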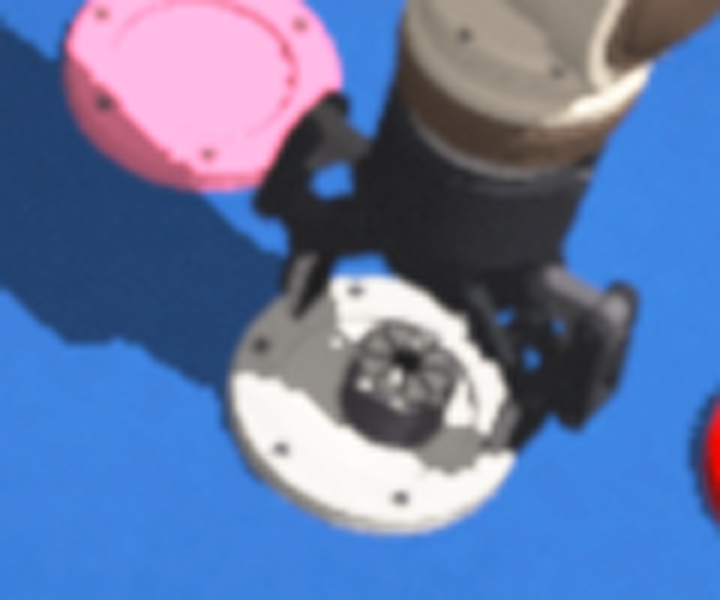

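The fingers stand either side of the small die at crop (405,375), so I'll close and lift.

```bash
python3 -m handwheel '[[0.4,0,0,0,0],[0.7,0,0,0,0],[1,0,0,0,0],[1,0,0,0,0],[1,0,0,0,0]]' 50;python3 -m handwheel '[[1,0,0,0,0],[1,0,0,0,0],[1,0,0,0.03,0],[1,0,0,0.07,0],[1,0,0,0.11,0]]'
```

```text
time: 15.6
ee_pos: [0.4612, 0.352, 0.0205]
tcp_rot: [179.6, 0.0, 43.9]
wrist_force: [-0.2, -0.4, 5.4]
opening: 0.0402
time: 16.1
ee_pos: [0.4607, 0.3516, 0.131]
tcp_rot: [179.6, 0.1, 43.9]
wrist_force: [0.9, 0.8, -0.8]
opening: 0.0406
```

```bash
python3 -m handwheel '[[1,0.01,-0.04,0.01,0],[1,0.022,-0.087,0.01,0],[1,0.034,-0.134,0.01,0],[1,0.046,-0.181,0.01,0],[1,0.058,-0.228,0.01,0]]';python3 -m handwheel '[[1,0.011,-0.045,0,0],[1,0.021,-0.085,0,0],[1,0.026,-0.104,0,0],[1,0.026,-0.104,-0.03,0],[1,0.026,-0.104,-0.06,0]]'
```

```text
time: 16.6
ee_pos: [0.5187, 0.1218, 0.141]
tcp_rot: [179.6, 0.1, 44.0]
wrist_force: [1.4, 0.3, -1.9]
opening: 0.0403
time: 17.1
ee_pos: [0.5453, 0.0168, 0.0807]
tcp_rot: [179.6, 0.0, 43.9]
wrist_force: [-0.9, 0.9, -1.4]
opening: 0.0401
```

```bash
python3 -m handwheel '[[1,0,0.0015,-0.03,0],[1,0,0.0015,-0.05,0],[1,0,0.0015,-0.058,0],[1,0,0.0015,-0.06,0],[1,0,0.0015,-0.06,0]]';python3 -m handwheel '[[1,0,0,-0.001,0],[1,0,0,-0.002,0],[1,0,0,-0.003,0],[1,0,0,-0.003,0],[1,0,0,-0.003,0]]'
```

```text
time: 17.6
ee_pos: [0.5457, 0.0184, 0.0214]
tcp_rot: [179.6, 0.0, 43.9]
wrist_force: [-0.3, -0.4, -1.3]
opening: 0.0398
time: 18.1
ee_pos: [0.5458, 0.0184, 0.0186]
tcp_rot: [179.5, 0.0, 43.9]
wrist_force: [-0.5, -0.0, -2.2]
opening: 0.0402
```

```bash
python3 -m handwheel '[[1,0,0,-0.001,0],[1,0,0,-0.002,0],[1,0,0,-0.002,0],[1,0,0,-0.002,0],[1,0,0,-0.002,0]]'; python3 - <<'E'
from h import *
s=cam("scene"); crop(s,(215,215,355,335),5,"pics/d6.png")
E
```

```text
time: 18.6
ee_pos: [0.5459, 0.0183, 0.0174]
tcp_rot: [179.5, -0.0, 43.9]
wrist_force: [-2.2, -0.3, 6.1]
opening: 0.0405
```

View pics/d6.png

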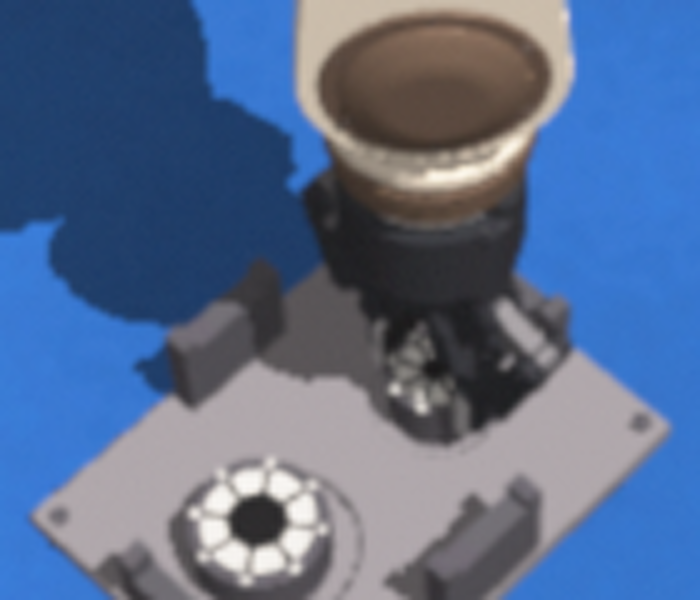

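The die is inside the pocket at crop (430,390), and it touched down at 0.0174 m, right on the predicted 0.0175 m. I'll release it and retreat.

```bash
python3 -m handwheel '[[0.5,0,0,0.002,0],[0,0,0,0.003,0],[0,0,0,0.003,0],[0,0,0,0.003,0],[0,0,0,0.003,0]]';python3 -m handwheel '[[0,0,0,0.02,0],[0,0,0,0.06,0],[0,0,0,0.1,0],[0,-0.02,0.03,0.13,0],[0,-0.06,0.06,0.15,0]]'; python3 - <<'E'
from h import *
s=cam("scene"); crop(s,(215,235,355,375),4,"pics/d7.png")
E
```

```text
time: 19.15
ee_pos: [0.5459, 0.0183, 0.0203]
tcp_rot: [179.5, -0.0, 43.9]
wrist_force: [-0.4, 0.3, 0.2]
opening: 0.0855
time: 19.65
ee_pos: [0.4898, 0.0766, 0.171]
tcp_rot: [179.4, -0.1, 43.8]
wrist_force: [-0.7, 0.8, 0.7]
opening: 0.0857
```

View pics/d7.png

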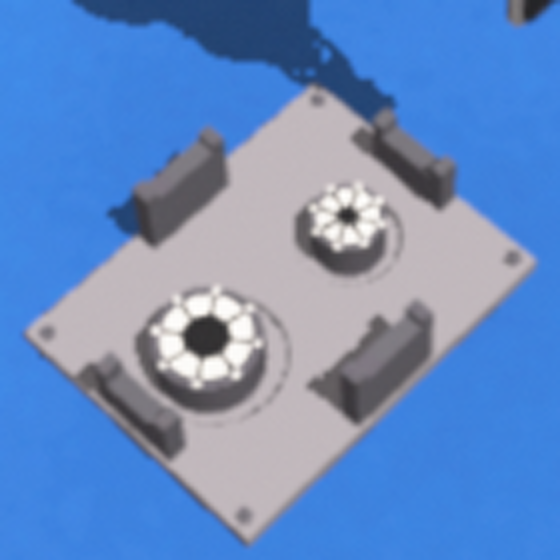

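```bash
python3 - <<'E'
from h import *
s=cam("scene"); t=cam("top")
f=lambda u,v,z: ray(s,(215+u/4-.4,235+v/4-.4),z)[0]
C=np.array([.58,-.018]);a=np.radians(134);Rm=np.array([[np.cos(a),np.sin(a)],[-np.sin(a),np.cos(a)]])
S=np.array([f(317,100,.01),f(46,332,.01),f(243,516,.01),f(512,258,.01)]);print("case",S.mean(0))
for p in(f(347,216,.035),f(208,336,.035)): print(p.round(4),(Rm@(p[:2]-C)).round(4))
crop(t,(300,125,440,262),4,"pics/d8.png")
E
```

```text
case [ 0.57948305 -0.0197172   0.01      ]
[0.5466 0.0165 0.035 ] [0.048 0.   ]
[ 0.6154 -0.0574  0.035 ] [-0.053   0.0019]
```

View pics/d8.png

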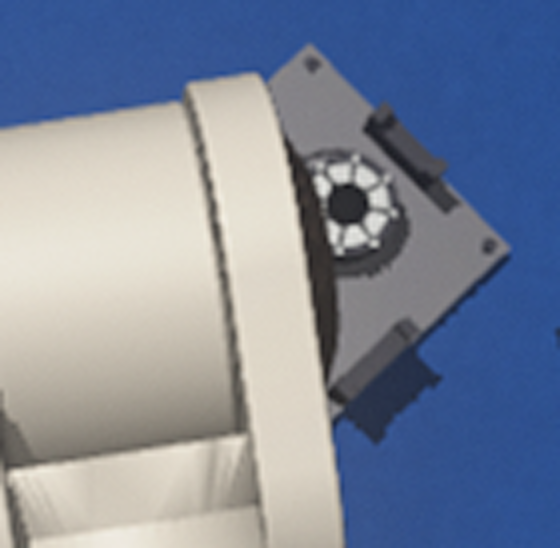

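```bash
python3 -m handwheel '[[0,0.032,-0.033,0,0],[0,0.064,-0.066,0,0],[0,0.096,-0.1,0,0],[0,0.126,-0.1325,-0.03,0],[0,0.126,-0.1325,-0.07,0]]';python3 -m handwheel '[[0,0,0,-0.03,0],[0,0,0,-0.05,0],[0,0,0,-0.05,0],[0,0,0,-0.05,0],[0,0,0,-0.05,0]]'; python3 - <<'E'
from h import *
s=cam("scene"); crop(s,(215,215,355,375),3.7,"pics/d9.png")
E
```

```text
time: 20.3
ee_pos: [0.618, -0.0594, 0.1]
tcp_rot: [179.2, -0.3, 43.8]
wrist_force: [-1.4, 0.8, 0.0]
opening: 0.0853
time: 20.8
ee_pos: [0.6189, -0.0596, 0.0514]
tcp_rot: [179.1, -0.3, 43.8]
wrist_force: [0.0, 1.0, 0.7]
opening: 0.0853
```

View pics/d9.png

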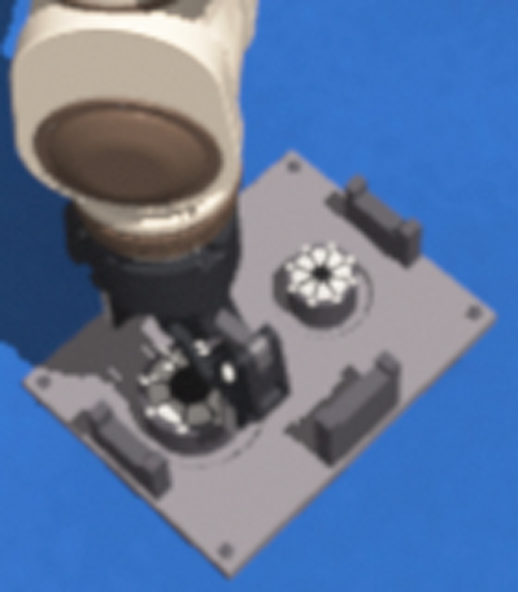

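The fingers straddle the large die at crop (187,385) in height view. I'll correct by 3 mm, then go down and close.

```bash
python3 -m handwheel '[[0,-0.003,0.0035,0,0],[0,-0.003,0.0035,-0.015,0],[0,-0.003,0.0035,-0.03,0],[0,-0.003,0.0035,-0.034,0],[0,-0.003,0.0035,-0.034,0]]';python3 -m handwheel '[[0.15,0,0,0,0],[0.3,0,0,0,0],[1,0,0,0,0],[1,0,0,0,0],[1,0,0,0,0]]' 60
```

```text
time: 21.35
ee_pos: [0.6149, -0.0559, 0.0158]
tcp_rot: [179.2, -0.3, 43.8]
wrist_force: [0.1, 0.0, 0.4]
opening: 0.0856
time: 21.85
ee_pos: [0.6153, -0.056, 0.0166]
tcp_rot: [179.2, -0.3, 43.8]
wrist_force: [-2.1, -0.7, 4.7]
opening: 0.0579
```

```bash
python3 -m handwheel '[[1,0,0,0,0],[1,0,0,0,0],[1,0,0,0.02,0],[1,0,0,0.05,0],[1,0,0,0.09,0]]'
```

```text
time: 22.35
ee_pos: [0.6138, -0.0558, 0.1048]
tcp_rot: [179.4, -0.1, 43.8]
wrist_force: [0.5, -0.8, -3.0]
opening: 0.0577
```

```bash
python3 -m handwheel '[[1,-0.01,0.02,0.03,0],[1,-0.027,0.065,0.05,0],[1,-0.044,0.11,0.05,0],[1,-0.061,0.155,0.05,0],[1,-0.078,0.2,0.05,0]]';python3 -m handwheel '[[1,-0.017,0.045,0,0],[1,-0.034,0.09,0,0],[1,-0.051,0.135,0,0],[1,-0.068,0.18,0,0],[1,-0.077,0.2,0,0]]'
```

```text
time: 22.85
ee_pos: [0.5347, 0.1456, 0.1542]
tcp_rot: [179.4, -0.1, 43.8]
wrist_force: [0.3, -0.5, -3.7]
opening: 0.0576
time: 23.35
ee_pos: [0.4558, 0.3487, 0.1532]
tcp_rot: [179.5, -0.0, 43.9]
wrist_force: [-0.2, -0.7, -4.5]
opening: 0.0575
```

```bash
python3 -m handwheel '[[1,0.002,-0.003,-0.04,0],[1,0.002,-0.003,-0.08,0],[1,0.002,-0.003,-0.11,0],[1,0.002,-0.003,-0.125,0],[1,0.002,-0.003,-0.128,0]]';python3 -m handwheel '[[1,0,0,0,0],[1,0,0,-0.001,0],[1,0,0,-0.002,0],[1,0,0,-0.003,0],[1,0,0,-0.003,0]]'; python3 - <<'E'
from h import *
s=cam("scene"); crop(s,(380,190,500,290),6,"pics/e1.png")
E
```

```text
time: 23.85
ee_pos: [0.4568, 0.3449, 0.023]
tcp_rot: [179.5, 0.2, 43.9]
wrist_force: [-0.5, -0.5, -2.6]
opening: 0.0579
time: 24.35
ee_pos: [0.457, 0.345, 0.0205]
tcp_rot: [179.5, 0.1, 43.9]
wrist_force: [-0.0, -0.6, -3.9]
opening: 0.0581
```

View pics/e1.png

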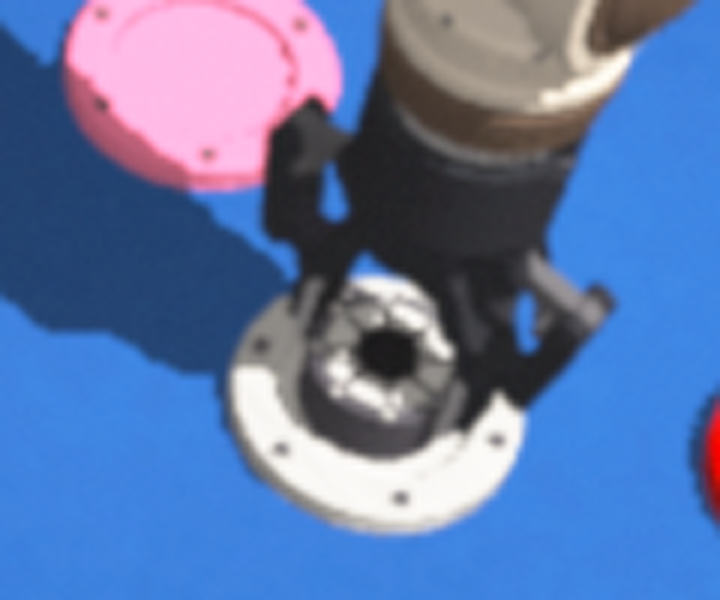

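The die stands centred over the recess at crop (385,380). I'll lower it about 2 mm to contact.

```bash
python3 -m handwheel '[[1,0.001,0.0005,-0.001,0],[1,0.001,0.0005,-0.002,0],[1,0.001,0.0005,-0.002,0],[1,0.001,0.0005,-0.002,0],[1,0.001,0.0005,-0.002,0]]'
```

```text
time: 24.9
ee_pos: [0.458, 0.3456, 0.0197]
tcp_rot: [179.5, 0.1, 43.9]
wrist_force: [-4.3, -2.6, 7.0]
opening: 0.0577
```

```bash
python3 -m handwheel '[[0.5,0,0,0.001,0],[0,0,0,0.003,0],[0,0,0,0.003,0],[0,0,0,0.003,0],[0,0,0,0.003,0]]';python3 -m handwheel '[[0,0,0,0.02,0],[0,0,0,0.06,0],[0,0,0,0.1,0],[0,0,-0.04,0.14,0],[0,0,-0.09,0.15,7]]'; python3 - <<'E'
from h import *
s=cam("scene"); crop(s,(400,210,490,300),6,"pics/e2.png"); crop(s,(80,190,230,340),4,"pics/e3.png")
E
```

```text
time: 25.4
ee_pos: [0.4582, 0.3457, 0.0228]
tcp_rot: [179.5, 0.1, 43.9]
wrist_force: [0.8, 0.0, -0.4]
opening: 0.0854
time: 25.9
ee_pos: [0.459, 0.263, 0.1746]
tcp_rot: [179.4, -0.2, 51.1]
wrist_force: [1.0, -0.2, 0.1]
opening: 0.0853
```

View pics/e2.png

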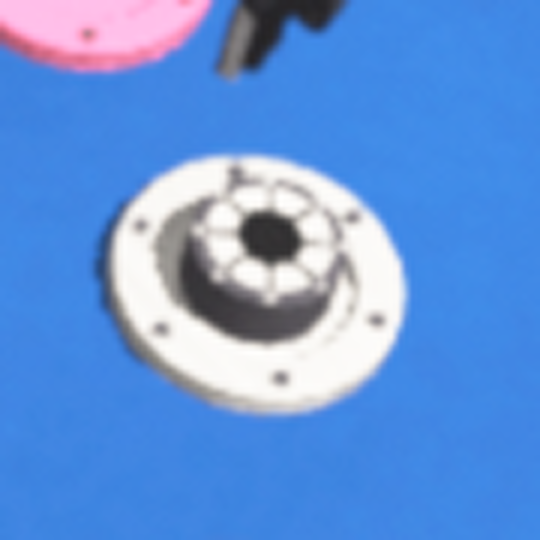

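View pics/e3.png

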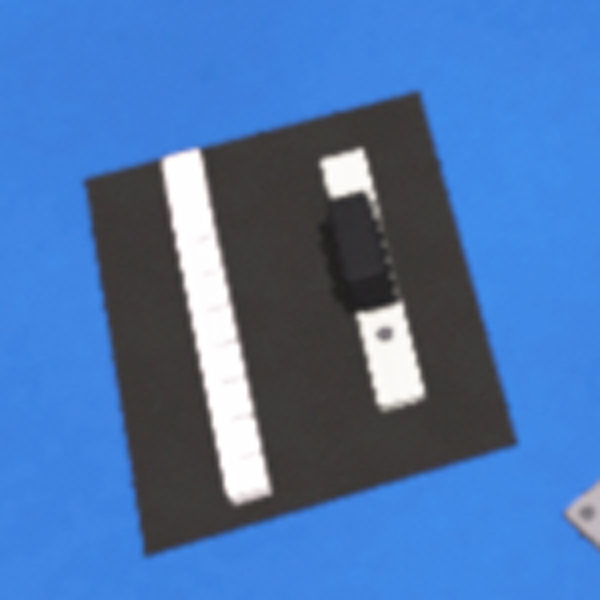

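```bash
python3 - <<'E'
from h import *
s=cam("scene")
f=lambda u,v,z: ray(s,(400+u/6-.4,210+v/6-.4),z)[0]
g=lambda u,v,z: ray(s,(80+u/4-.4,190+v/4-.4),z)[0]
print("die-plate",f(270,236,.038)-f(257.7,273.5,.013))
for a,b in((g(183,155,.015),g(249,497,.015)),(g(343,157,.011),g(402,404,.011))): print((a+b)/2,np.linalg.norm(a-b),np.degrees(np.arctan2(*(b-a)[1::-1])))
E
```

```text
die-plate [-0.0003702  -0.00012672  0.025     ]
[ 0.46804465 -0.3581035   0.015     ] 0.23933000970424584 17.159975738258552
[ 0.44116493 -0.27489324  0.011     ] 0.1782845870166346 16.898467522885667
```

```bash
python3 -m handwheel '[[0,0,-0.048,0,5],[0,0.001,-0.096,0,10],[0,0.002,-0.144,0,15],[0,0.003,-0.192,0,20],[0,0.004,-0.24,0,25]]';python3 -m handwheel '[[0,0,-0.048,0,5],[0,0.001,-0.096,0,10],[0,0.002,-0.144,0,15],[0,0.003,-0.192,0,20],[0,0.004,-0.24,0,25]]';python3 -m handwheel '[[0,0,-0.048,0,3],[0,0,-0.096,-0.01,5],[0,0,-0.13,-0.03,6],[0,0,-0.13,-0.06,6],[0,0,-0.13,-0.1,6]]'
```

```text
time: 26.5
ee_pos: [0.4628, 0.0176, 0.1741]
tcp_rot: [179.4, -0.1, 76.3]
wrist_force: [0.7, -0.1, 0.1]
opening: 0.0855
time: 27.0
ee_pos: [0.4667, -0.2243, 0.1738]
tcp_rot: [179.3, -0.1, 101.4]
wrist_force: [1.4, -0.3, 0.6]
opening: 0.0855
time: 27.5
ee_pos: [0.4672, -0.3558, 0.0733]
tcp_rot: [179.3, -0.0, 107.3]
wrist_force: [-0.1, -0.3, 0.9]
opening: 0.0856
```

```bash
python3 -m handwheel '[[0,0,-0.003,-0.03,-0.3],[0,0,-0.003,-0.055,-0.3],[0,0,-0.003,-0.064,-0.3],[0,0,-0.003,-0.066,-0.3],[0,0,-0.003,-0.066,-0.3]]';python3 -m handwheel '[[0.3,0,0,0,0],[0.5,0,0,0,0],[0.7,0,0,0,0],[0.9,0,0,0,0],[1,0,0,0,0]]' 40;python3 -m handwheel '[[1,0,0,0,0],[1,0,0,0,0],[1,0,0,0.01,0],[1,0,0,0.03,0],[1,0,0,0.06,0]]'
```

```text
time: 28.0
ee_pos: [0.4678, -0.3589, 0.0081]
tcp_rot: [179.2, 0.0, 107.0]
wrist_force: [0.1, -1.1, 0.4]
opening: 0.0855
time: 28.5
ee_pos: [0.468, -0.3592, 0.0086]
tcp_rot: [179.2, 0.0, 107.0]
wrist_force: [0.1, -0.2, 0.3]
opening: 0.0188
time: 29.0
ee_pos: [0.467, -0.3584, 0.068]
tcp_rot: [179.3, -0.1, 107.0]
wrist_force: [0.5, 0.0, -1.6]
opening: 0.0185
```

```bash
python3 -m handwheel '[[1,0,0,0.04,0],[1,0,0.01,0.08,0],[1,0.01,0.045,0.11,-8],[1,0.025,0.088,0.11,-16],[1,0.039,0.13,0.11,-24]]';python3 -m handwheel '[[1,0.015,0.043,0,-8],[1,0.03,0.086,0,-16],[1,0.045,0.129,0,-24],[1,0.06,0.172,0,-32],[1,0.072,0.208,0,-39]]';python3 -m handwheel '[[1,0,0,-0.02,0],[1,0,0,-0.05,0],[1,0,0,-0.07,0],[1,0,0,-0.08,0],[1,0,0,-0.08,0]]'; python3 - <<'E'
from h import *
s=cam("scene"); crop(s,(215,215,355,375),3.7,"pics/f1.png")
E
```

```text
time: 29.5
ee_pos: [0.5066, -0.2275, 0.1799]
tcp_rot: [179.2, -0.1, 82.6]
wrist_force: [0.5, 0.8, -2.4]
opening: 0.0183
time: 30.0
ee_pos: [0.5788, -0.0174, 0.1806]
tcp_rot: [179.2, -0.1, 43.3]
wrist_force: [0.6, 0.1, -1.5]
opening: 0.0186
time: 30.5
ee_pos: [0.5781, -0.0174, 0.0996]
tcp_rot: [179.3, -0.0, 43.2]
wrist_force: [-0.4, -1.0, -0.9]
opening: 0.0181
```

View pics/f1.png

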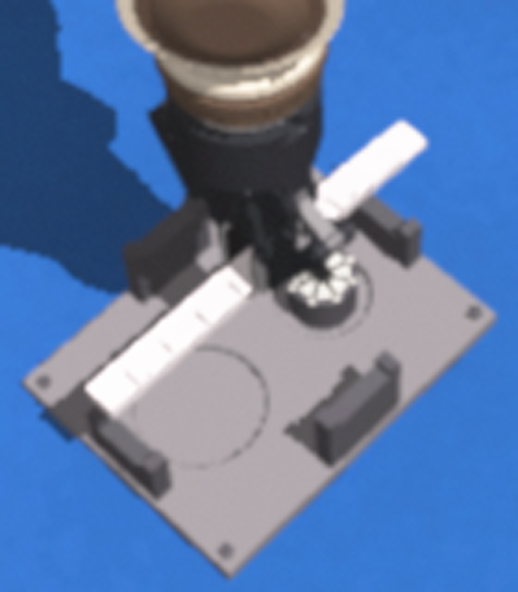

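The bar is aligned above both end saddles. I'll lower it.

```bash
python3 -m handwheel '[[1,0.0015,0,-0.01,0.8],[1,0.0015,0,-0.03,0.8],[1,0.0015,0,-0.045,0.8],[1,0.0015,0,-0.052,0.8],[1,0.0015,0,-0.052,0.8]]';python3 -m handwheel '[[1,0,0,-0.001,0],[1,0,0,-0.002,0],[1,0,0,-0.004,0],[1,0,0,-0.005,0],[1,0,0,-0.005,0]]'
```

```text
time: 31.05
ee_pos: [0.5797, -0.0175, 0.048]
tcp_rot: [179.2, -0.0, 44.0]
wrist_force: [-0.5, 0.8, -1.5]
opening: 0.0186
time: 31.55
ee_pos: [0.5799, -0.0175, 0.0436]
tcp_rot: [179.2, -0.0, 44.1]
wrist_force: [-1.4, 0.2, 3.1]
opening: 0.0185
```

Contact came at 0.0436 m, against the expected 0.0435 m. I'll release, retreat and look.

```bash
python3 -m handwheel '[[0.5,0,0,0.001,0],[0,0,0,0.002,0],[0,0,0,0.002,0],[0,0,0,0.002,0],[0,0,0,0.002,0]]';python3 -m handwheel '[[0,0,0,0.02,0],[0,0,0,0.06,0],[0,0,0,0.1,0],[0,-0.02,-0.036,0.12,-8],[0,-0.04,-0.076,0.12,-16]]'; python3 - <<'E'
from h import *
s=cam("scene"); crop(s,(215,235,355,375),4,"pics/f2.png")
E
```

```text
time: 32.05
ee_pos: [0.5799, -0.0175, 0.0456]
tcp_rot: [179.2, -0.1, 44.0]
wrist_force: [-0.4, -0.6, -0.6]
opening: 0.0854
time: 32.55
ee_pos: [0.541, -0.0937, 0.1691]
tcp_rot: [179.0, -0.3, 27.9]
wrist_force: [1.1, -0.9, 0.4]
opening: 0.0856
```

View pics/f2.png

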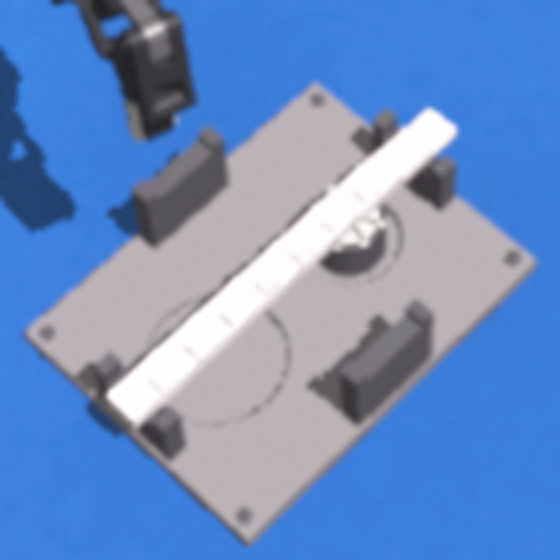

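```bash
python3 - <<'E'
from h import *
s=cam("scene")
f=lambda u,v,z: ray(s,(215+u/4-.4,235+v/4-.4),z)[0]
a=f(122,408,.05);b=f(443,121,.05);m=(a+b)/2
C=np.array([.5797,-.019]);an=np.radians(134);Rm=np.array([[np.cos(an),np.sin(an)],[-np.sin(an),np.cos(an)]])
print(m,np.linalg.norm(b-a),np.degrees(np.arctan2(*(b-a)[1::-1])),Rm@(m[:2]-C), get_obs()["q"].round(1))
E
```

```text
[ 0.57951496 -0.01407727  0.05      ] 0.23564329758361127 134.0051813250969 [ 0.00366966 -0.00328651] [-9.8  3.1  1.  87.2 -0.7 52.5]
```

The gauge bar is seated in both saddles, about 4 mm along and 3 mm across from centre, and the small die stands under it. Now for the hold-down bar.

```bash
python3 -m handwheel '[[0,-0.02,-0.036,0,8],[0,-0.04,-0.072,0,16],[0,-0.06,-0.108,0,24],[0,-0.08,-0.144,0,32],[0,-0.1005,-0.181,0,40]]';python3 -m handwheel '[[0,0,0,0,8],[0,0,0,0,16],[0,0,0,0,24],[0,0,0,0,32],[0,0,0,0,39]]'
```

```text
time: 33.15
ee_pos: [0.4378, -0.2781, 0.1667]
tcp_rot: [179.1, -0.1, 67.9]
wrist_force: [0.6, -1.1, 1.0]
opening: 0.0854
time: 33.65
ee_pos: [0.438, -0.2779, 0.1664]
tcp_rot: [179.1, -0.1, 107.2]
wrist_force: [0.3, -0.6, 0.3]
opening: 0.0854
```

```bash
python3 -m handwheel '[[0,0.002,0.0036,-0.03,0],[0,0.002,0.0036,-0.07,0],[0,0.002,0.0036,-0.11,0],[0,0.002,0.0036,-0.14,0],[0,0.002,0.0036,-0.149,0]]';python3 -m handwheel '[[0.3,0,0,0,0],[0.6,0,0,0,0],[1,0,0,0,0],[1,0,0,0,0],[1,0,0,0,0]]' 50;python3 -m handwheel '[[1,0,0,0,0],[1,0,0,0,0],[1,0,0,0,0],[1,0,0,0.02,0],[1,0,0,0.05,0]]'
```

```text
time: 34.15
ee_pos: [0.4383, -0.2728, 0.0138]
tcp_rot: [179.3, -0.3, 107.3]
wrist_force: [0.5, -0.5, 0.3]
opening: 0.0855
time: 34.65
ee_pos: [0.4392, -0.2734, 0.0153]
tcp_rot: [179.2, -0.2, 107.3]
wrist_force: [-1.0, 0.5, 5.6]
opening: 0.0234
time: 35.15
ee_pos: [0.4379, -0.2725, 0.0638]
tcp_rot: [179.4, -0.4, 107.3]
wrist_force: [-0.0, -0.2, -2.0]
opening: 0.0235
```

```bash
python3 -m handwheel '[[1,0,0,0.045,0],[1,0.01,0.018,0.085,3],[1,0.032,0.06,0.11,9],[1,0.054,0.1,0.11,15],[1,0.077,0.14,0.11,20]]';python3 -m handwheel '[[1,0.022,0.04,0,3],[1,0.044,0.08,0,6.7],[1,0.064,0.115,0,6.7],[1,0.064,0.115,-0.03,6.7],[1,0.064,0.115,-0.06,6.7]]'; python3 - <<'E'
from h import *
s=cam("scene"); crop(s,(215,215,355,375),3.7,"pics/g1.png")
E
```

```text
time: 35.65
ee_pos: [0.5158, -0.1312, 0.1749]
tcp_rot: [179.3, -0.3, 127.5]
wrist_force: [0.9, -1.0, -3.1]
opening: 0.0234
time: 36.15
ee_pos: [0.5805, -0.0147, 0.1141]
tcp_rot: [179.3, -0.3, 134.3]
wrist_force: [-0.0, -0.1, -2.5]
opening: 0.0235
```

View pics/g1.png

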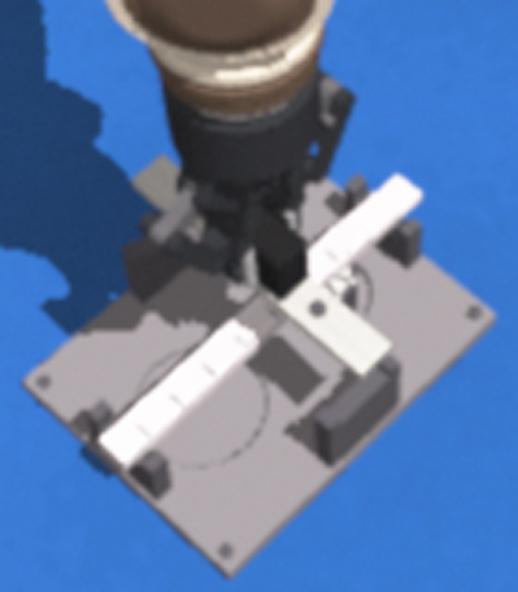

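```bash
python3 -m handwheel '[[1,-0.001,-0.003,-0.01,-0.3],[1,-0.001,-0.003,-0.025,-0.3],[1,-0.001,-0.003,-0.037,-0.3],[1,-0.001,-0.003,-0.042,-0.3],[1,-0.001,-0.003,-0.042,-0.3]]';python3 -m handwheel '[[1,0,0,-0.002,0],[1,0,0,-0.004,0],[1,0,0,-0.006,0],[1,0,0,-0.006,0],[1,0,0,-0.006,0]]'
```

```text
time: 36.7
ee_pos: [0.5771, -0.0185, 0.0668]
tcp_rot: [179.5, -0.6, 133.9]
wrist_force: [1.0, 0.7, -2.7]
opening: 0.0234
time: 37.2
ee_pos: [0.5775, -0.0185, 0.0662]
tcp_rot: [179.4, -0.4, 133.9]
wrist_force: [-18.9, 0.7, 35.1]
opening: 0.0236
```

```bash
python3 -m handwheel '[[1,0.001,0,0.002,0],[1,0.002,0.001,0.004,0],[1,0.002,0.001,0.004,0],[1,0.002,0.001,0.004,0],[1,0.002,0.001,0.004,0]]'; python3 - <<'E'
from h import *
s=cam("scene"); crop(s,(215,215,355,375),3.7,"pics/g2.png")
E
```

```text
time: 37.7
ee_pos: [0.5792, -0.0175, 0.0694]
tcp_rot: [179.4, -0.5, 133.9]
wrist_force: [0.2, 0.0, -1.8]
opening: 0.0236
```

View pics/g2.png

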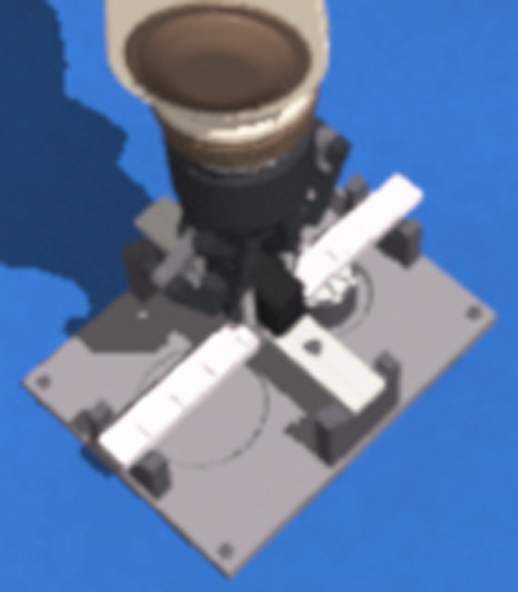

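The bar is between the horns of both side saddles and now 3 mm above its seat. I'll lower it gently.

```bash
python3 -m handwheel '[[1,0.0005,0,-0.001,0],[1,0.0005,0,-0.002,0],[1,0.0005,0,-0.003,0],[1,0.0005,0,-0.003,0],[1,0.0005,0,-0.003,0]]'
```

```text
time: 38.25
ee_pos: [0.5798, -0.0175, 0.0665]
tcp_rot: [179.4, -0.5, 133.9]
wrist_force: [-1.1, -0.8, -1.7]
opening: 0.0234
```

```bash
python3 -m handwheel '[[1,0,0,-0.001,0],[1,0,0,-0.001,0],[0.7,0,0,-0.0005,0],[0.4,0,0,0,0],[0,0,0,0,0]]';python3 -m handwheel '[[0,0,0,0,0],[0,0,0,0,0],[0,0,0,0.01,0],[0,0,0,0.04,0],[0,0,0,0.08,0]]';python3 -m handwheel '[[0,0,0,0.04,0],[0,-0.03,0.02,0.08,0],[0,-0.06,0.05,0.08,0],[0,-0.09,0.08,0.08,0],[0,-0.12,0.12,0.08,0]]'; python3 - <<'E'
from h import *
s=cam("scene"); crop(s,(215,235,355,375),4,"pics/g3.png"); t=cam("top"); crop(t,(180,120,440,290),3,"pics/g4.png")
E
```

```text
time: 38.75
ee_pos: [0.5799, -0.0175, 0.0666]
tcp_rot: [179.4, -0.5, 133.9]
wrist_force: [0.3, -0.4, 0.1]
opening: 0.054
time: 39.25
ee_pos: [0.5789, -0.0174, 0.1464]
tcp_rot: [179.5, -0.6, 133.9]
wrist_force: [0.1, -0.5, 0.1]
opening: 0.0853
time: 39.75
ee_pos: [0.4579, 0.1028, 0.2277]
tcp_rot: [179.4, -0.5, 133.8]
wrist_force: [0.1, 0.9, 1.2]
opening: 0.0853
```

View pics/g3.png

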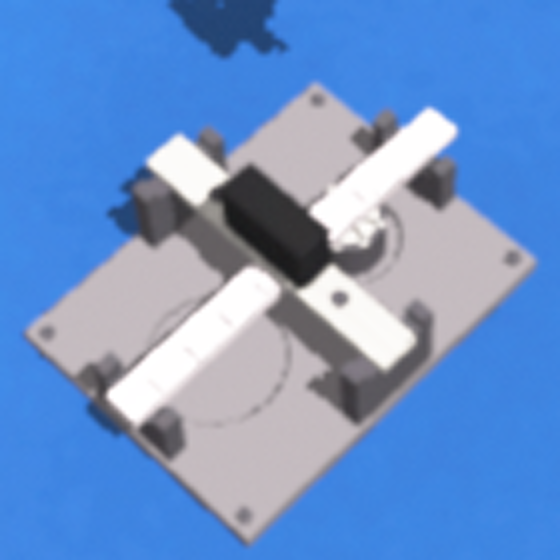

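View pics/g4.png

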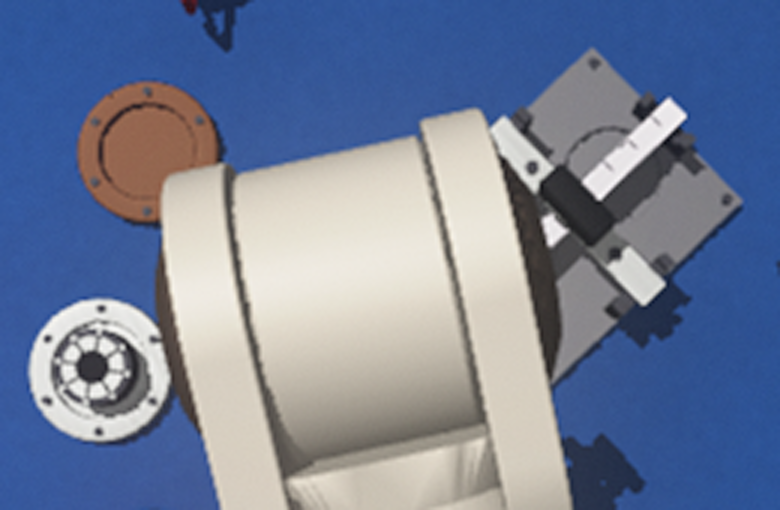

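```bash
python3 - <<'E'
from h import *
s=cam("scene")
f=lambda u,v,z: ray(s,(215+u/4-.4,235+v/4-.4),z)[0]
C=np.array([.5797,-.019]);an=np.radians(134);Rm=np.array([[np.cos(an),np.sin(an)],[-np.sin(an),np.cos(an)]])
for nm,p,q,z in(("hold",(164,147.5),(400,352),.062),("gauge",(122,408),(443,121),.05)):
    a=f(*p,z);b=f(*q,z);print(nm,np.linalg.norm(b-a),np.degrees(np.arctan2(*(b-a)[1::-1])),(Rm@((a+b)[:2]/2-C)).round(4))
E
```

```text
hold 0.17511602040676555 43.76537015431428 [0.     0.0006]
gauge 0.23564329758361127 134.0051813250969 [ 0.0037 -0.0033]
```

Everything measures within tolerance, and the arm is clear of all parts and at rest. I'll hand in.

```bash
python3 -m handwheel '[[0,0,0,0,0],[0,0,0,0,0],[0,0,0,0,0]]'; python3 -c "
from workcell import job_done; print(job_done())"
```

```text
time: 40.2
ee_pos: [0.4583, 0.1035, 0.2278]
tcp_rot: [179.4, -0.5, 134.1]
wrist_force: [-0.3, -0.7, 0.1]
opening: 0.0852
the job is handed in; nothing more can be done
None
```

I finished the whole swap in the order asked and handed it in at about 40 s of the 144 s allowed; no verdict is reported. Both bars went to the mat, the small die into its pocket, the large die into the steel plate's recess, then the gauge bar and hold-down bar back into their saddles.

The last camera checks put everything within tolerance:

| Part | Offset from where it should be |
|---|---|
| Small die | about 2 mm from pocket centre |
| Large die | under 1 mm from plate centre |
| Gauge bar | 4 mm along, 3 mm across, parallel to the case within 0.1° |
| Hold-down bar | under 1 mm, about 0.2° off square |

- **Not checked by camera:** I had no depth, so seating height rests on the touch-down heights, which matched the expected values within about 0.5 mm.
- **Rough spot:** the first lowering of the hold-down bar overshot and pressed with about 35 N vertically (40 N counting the sideways push) at the wrist, through the held bar. I raised it 3 mm and lowered it again gently before letting go.
- **View disagreement:** the two cameras differed by about 2 mm in where they placed the case.

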